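# Switch the engraver over to the other handpiece

## Robot

A 6-joint arm with a two-finger parallel gripper is mounted at the origin on the work surface. World frame = base frame: x ahead of the robot, y to its left, z up, the work surface at z = 0. Lengths are in mm, angles in rad, forces in N, time in s.
With the tool pointing down it reaches from about 150 to 775 mm from the base axis. Payload 6.1 kg.
Tool frame: the origin (TCP) lies on the centre line of the jaws, within the pads' length; the fingertips stand 22 mm ahead of it and the grasp point (between the pads) lies 3 mm ahead of it; z points along the fingers, y is the line along which they close (so a half turn about z gives the same grasp; the last joint's range is limited). The gripper opens to 85 mm and grips with 20 to 120 N. Pads are 22 mm wide; open, the fingers measure 114 mm over their backs; the gripper's body (76 mm by 85 mm) begins 54 mm behind the grasp point. The pads swing forward as they close: fully open they stand 13 mm farther back than shut.
Start: joints at [-1.311, 0.126, -0.04, 1.405, 0, 1.571], TCP at [134.86, -507.367, 253.295] pointing down, gripper open.
Joint ranges: [-2.72, 2.72], [-0.95, 1.95], [-1.27, 1.35], [-1.78, 2.02], [-1.46, 1.47], [-3.14, 3.14]. Speed limits (rad/s): [2.39, 2.39, 3.01, 3.14, 3.14, 3.14].

## Interface

Orientations are given as [roll, pitch, yaw] about the fixed x, y, z axes, in that order (R = Rz(yaw) Ry(pitch) Rx(roll)).
In Python, from rig import observe, eyes, job gives the robot as it stands. The module is installed in compiled form; this text tells all that it offers.
- The arm moves only by the tool carry_out, never from a script. Its argument "targets" is text: rows parted by semicolons, each of 5 numbers parted by spaces: the shift along the tool's x, y, z in units of 80 mm (1.0 is 80 mm), then the turn about the tool's z in units of pi rad (1.0 is pi rad), then the opening, from -1 (shut) to 1 (fully open). In form: tx ty tz yaw jaw; .... A call has 1 to 5 rows; each row shifts and turns the commanded pose from where the row before left it, along the tool's axes as they then stand; what a row does not reach is not made up. A row lasts 1/8 s, in which the tool goes at most 62.5 mm and 10.7 degrees, less where a joint would pass 70% of its speed; a pose out of reach is approached as far as the arm can. A call with a number of a shift or a turn outside -1 to 1 is refused whole. A call with a gripper value outside its range is refused whole. The fingers move at their own pace and stop on an object; "grip_force" is the grip in N (left out, the last holds). Time passes only in rows, so rows that do not move let the fingers close. It gives the time, the measured TCP pose, the force, the opening and the grip force at its end, in the units of the state.
- observe(): the state, without advancing time (a new reading comes with each control period).
- eyes.get_image(name): name is "side" or "top"; returns (picture, depth): 420x560x3 uint8, blue, green, red; 420x560 float32, mm along the optical axis (not along the pixel's ray), 0 where there is no reading.
- eyes.camera_model(name): a dict with "camera_matrix" (3x3 intrinsics, pixels), "D" ([k1, k2, p1, p2, k3] as OpenCV has them; the pictures are not rectified), "position" and "attitude" of the camera in the world. Camera axes: x right, y up, looking along -z (the intrinsics and any distortion apply to the point x, -y, -z); pixel columns grow to the right and rows downward; lengths in mm; the calibration is good to about 2 mm. A picture is of the moment at which its call begins. camera_model takes no time and is no camera call.
- job.hand_in(): hands the job in; it is judged then, once.
The state is a dict: "t": time; "joint_positions": joint angles; "dq": joint speeds; "joint_torque": joint torques, N m; "position": TCP position; "ee_rot": TCP orientation; "force": force on the tool from outside, world axes, zero at the start; "ft_torque": the same for the moment, N m; "opening": finger opening in mm; "finger_force": force on a finger pad.
Only numpy, scipy, OpenCV 4.12 (cv2) and the standard library are available. Lean on these libraries where they do the work, as an engineer would, in place of code of your own. Each camera call takes 0.05 s, during which the arm holds its last target. There are 200 camera calls.

## Task

The stone setter wants the other handpiece on line: on the grey engraver power unit, slide the tall flat selector fin all the way along its slot, up against the stop at the end where the two brass hose outlets stick out of the housing, and let go of it. Leave the low round stroke knob in the neighbouring slot where it is.

Things in the scene. Friction and masses are not known exactly. Their poses are not given: they have to be found in the camera images.
- unit: Engraver power unit: fixed grey box, 190 (x) x 220 (y) x 60 mm high, turned up to 75 degrees either way. Origin: centre of its underside, on the bench. y runs along both slots, towards the end face with two brass hose outlets (34 mm long, 36 mm up); a flat white dial marks the other end. Two aluminium slide tracks lie on top at x = -42 and +42 mm; the selector is in either one.
- selector (a joint): Position of the selector fin along its slot, in m: 0 at the stop away from the brass outlets, 0.09 at the stop by the brass outlets; it grows along the unit's +y. Dark stop bars across the slot ends stand 70 mm above the bench. It slides stiffly (about 3 N), has no spring or catch and stays where it is left.
- selector_top (a point): Centre of the top face of the selector fin: upright black plastic block, 14 mm wide across the slot (unit x), 26 mm long along the slot (unit y), 36 mm tall, top about 100 mm above the bench. Its axes are the unit's axes. It can be pinched across its 14 mm or pushed from behind.
- stroke_top (a point): Centre of the top face of the stroke knob: low round black plastic knob, 26 mm in diameter, 18 mm tall, top about 82 mm above the bench, in the other slot (slot centres 84 mm apart). It slides the same way; it is to stay where it is, within 10 mm.

How it is judged:
By the outcome, as a careful person would: the job done as asked, in the order asked, and still so for the second after the job is handed in, with the robot touching nothing.
It also fails if it takes over 32 s, if anything falls off the work surface, if the arm or the gripper's body presses on something with over 40 N, if the wrist force passes 120 N, or if a joint passes its speed limit or range.

## Working session

There is one attempt and no reset: what is moved stays moved. The work goes in short steps, Python scripts to look and compute and a tool call to move; the robot and the scene stay as the last step left them, time stands still between calls to the robot, and variables do not carry over. Pictures are saved under pics/ and viewed, at most 10 in all, crops included, and the job is handed in when it is done.

Besides the shell and the picture viewer there is one more tool, called after "Request:" as name(argument=value, ...), one argument or row to a line, values as JSON. carry_out: Moves the arm, as the interface text tells. Shifts and turns lie within -1 to 1; 1 stands for 80 mm of shift or pi rad of turn. Its arguments: {"type":"object","properties":{"targets":{"type":"string"},"grip_force":{"type":"number"}},"required":["targets"]}

```bash
mkdir -p pics; cat > h.py <<'E'
import numpy as np, cv2
from rig import observe, eyes, job
def look(n,f):
    im,d=eyes.get_image(n); cv2.imwrite('pics/'+f+'.png',im); np.savez('pics/'+f+'.npz',im=im,d=d); return im,d
E
python3 - <<'E'
from h import *
for n in('side','top'):
    look(n,n+'1'); print(eyes.camera_model(n))
print(observe())
E
```

```text
{'camera_matrix': array([[400.73099761,   0.        , 280.13063374],
       [  0.        , 400.73099761, 207.68779623],
       [  0.        ,   0.        ,   1.        ]]), 'D': array([-0.03477064,  0.        ,  0.        ,  0.        ,  0.        ]), 'position': array([412.83014538, 386.91697759, 575.22628272]), 'attitude': array([ 0.710878  , -0.00816715, -2.71173475])}
{'camera_matrix': array([[474.56762246,   0.        , 279.71250923],
       [  0.        , 474.56762246, 205.65987571],
       [  0.        ,   0.        ,   1.        ]]), 'D': array([-0.09876843,  0.        ,  0.        ,  0.        ,  0.        ]), 'position': array([468.4394294 ,  -1.29290658, 744.7868125 ]), 'attitude': array([ 0.18571588,  0.04871584, -1.54914505])}
{'t': 0.1, 'joint_positions': array([-1.31099151e+00,  1.26349178e-01, -4.04837122e-02,  1.40538615e+00,
       -3.13440223e-05,  1.57083049e+00]), 'dq': array([-0.00092276, -0.0034812 ,  0.00328251,  0.00033829,  0.00032148,
        0.0010563 ]), 'joint_torque': array([-8.10203983e-05, -4.36905241e+01,  3.53604591e+01,  1.36617347e-02,
       -7.80296045e-05, -2.09051524e-05]), 'position': array([ 134.77808875, -507.07521862,  252.60149936]), 'ee_rot': array([-3.14016995e+00,  3.13925977e-05,  2.59770694e-01]), 'force': array([-0.02113075, -0.66643114, -0.50362766]), 'ft_torque': array([-0.04140519,  0.00101373, -0.00503729]), 'finger_force': 0.0, 'opening': 85.29594352664787}
```

View pics/top1.png

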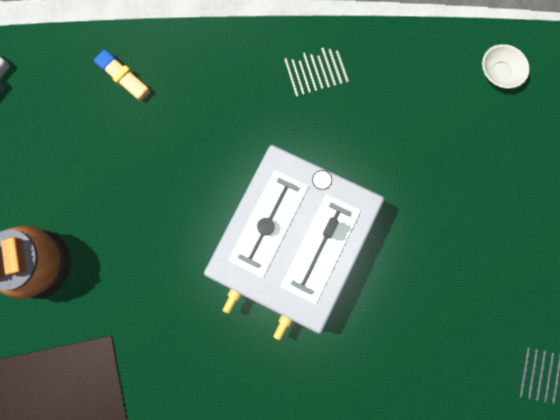

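View pics/side1.png

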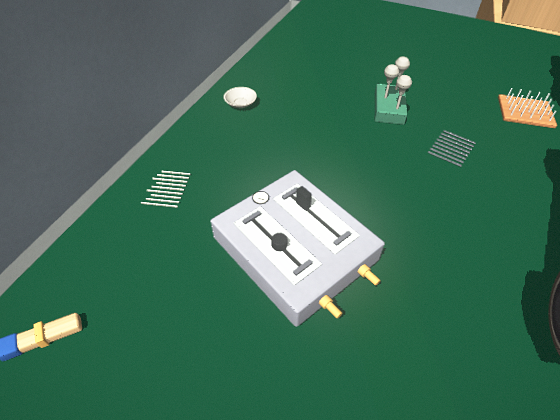

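The top view shows the fin at about (331,227), near the dial end. The knob is at (266,227) in the left slot and the brass outlets are at (232,300) and (283,327). The fin slot's stop bars are at (340,209) and (302,288). In the side view the fin is at (304,198), which agrees.

```bash
cat >> h.py <<'E'
from scipy.spatial.transform import Rotation as Ro
def ray(n,uv):
    c=eyes.camera_model(n); p=cv2.undistortPoints(np.array(uv,float).reshape(-1,1,2),c['camera_matrix'],c['D'])[:,0]
    d=np.c_[p[:,0],-p[:,1],-np.ones(len(p))]
    return c['position'],d@Ro.from_euler('xyz',c['attitude']).as_matrix().T
def plane(n,uv,z):
    o,d=ray(n,uv); return o+d*((z-o[2])/d[:,2])[:,None]
def cloud(n,d):
    v,u=np.mgrid[:420,:560]; o,r=ray(n,np.c_[u.ravel(),v.ravel()]); return (o+r*d.reshape(-1,1)).reshape(420,560,3)
E
python3 - <<'E'
from h import *
np.set_printoptions(precision=1,suppress=True)
for n,bars in(('top',[(340,209),(302,288),(288,184),(249,262)]),('side',[(290,194),(342,238),(252,217),(303,267)])):
    print(n,'bars',plane(n,bars,70).tolist())
    f=np.load(f'pics/{n}1.npz'); P=cloud(n,f['d']); im=f['im']; hsv=cv2.cvtColor(im,cv2.COLOR_BGR2HSV)
    m=(f['d']>0)&(abs(P[...,0]-470)<250)&(abs(P[...,1])<250)
    box=m&(P[...,2]>52)&(P[...,2]<72)&(hsv[...,1]<60)
    k=cv2.morphologyEx(box.astype('uint8'),cv2.MORPH_CLOSE,np.ones((25,25)))
    r=cv2.minAreaRect(P[...,:2][(P[...,2]>54)&(P[...,2]<66)&(k>0)].astype('f4')); print('box',r,np.median(P[...,2][box]))
    dark=(hsv[...,2]<75)&(k>0)&m
    for lo,hi in((92,115),(76,90)):
        nc,l,s,c=cv2.connectedComponentsWithStats((dark&(P[...,2]>lo)&(P[...,2]<hi)).astype('uint8'))
        for i in range(1,nc):
            if s[i,4]>8: print(lo,s[i],c[i],np.median(P[l==i],0),cv2.minAreaRect(P[l==i][:,:2].astype('f4')))
    y=m&(abs(hsv[...,0].astype(int)-23)<7)&(hsv[...,1]>120)&(P[...,2]>15)&(P[...,2]<70)
    nc,l,s,c=cv2.connectedComponentsWithStats(y.astype('uint8'))
    for i in range(1,nc):
        if s[i,4]>30: print('brass',c[i],np.median(P[l==i],0))
    cv2.imwrite(f'pics/{n}c.png',cv2.resize(im[130:350,180:400],None,fx=2.7,fy=2.7,interpolation=2))
E
```

```text
top bars [[590.8219315149238, -52.66322245759909, 70.0], [477.42141985461376, 0.47274785306703704, 70.0], [626.9503118238101, 22.92840406901111, 70.0], [512.4737295601578, 76.36053665760085, 70.0]]
box ((553.1280517578125, 13.101425170898438), (191.06829833984375, 221.23846435546875), 64.60555267333984) 61.986690041341944
brass [232.8 302.9] [453.8 101.6  42.2]
brass [281.7 329.7] [416.9  29.8  41.4]
side bars [[587.9526342189056, -45.584786790771375, 70.00000000000006], [476.48142460187773, 5.6774128278999, 70.0], [623.5856552531322, 27.34906179518231, 70.0], [511.55923406220035, 80.56852867076111, 70.0]]
box ((551.2518920898438, 15.137115478515625), (189.60220336914062, 220.28350830078125), 64.86498260498047) 60.78613222981227
brass [368.9 275.4] [421.5  33.4  38.4]
brass [331.  306.2] [457.5 108.5  39.6]
```

View pics/topc.png

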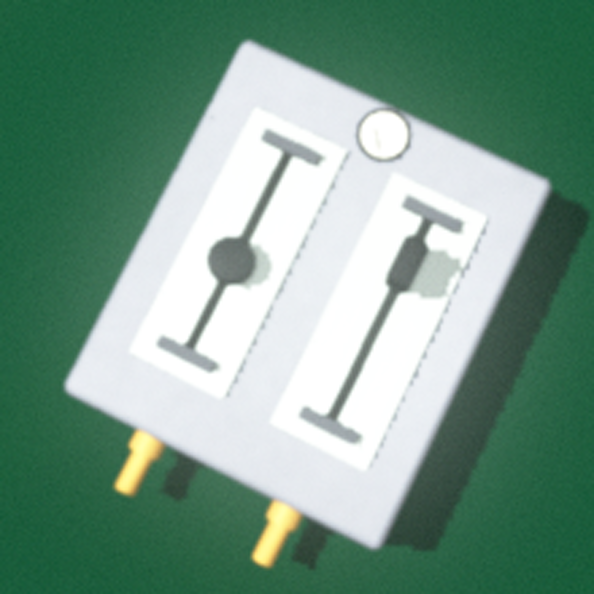

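View pics/sidec.png

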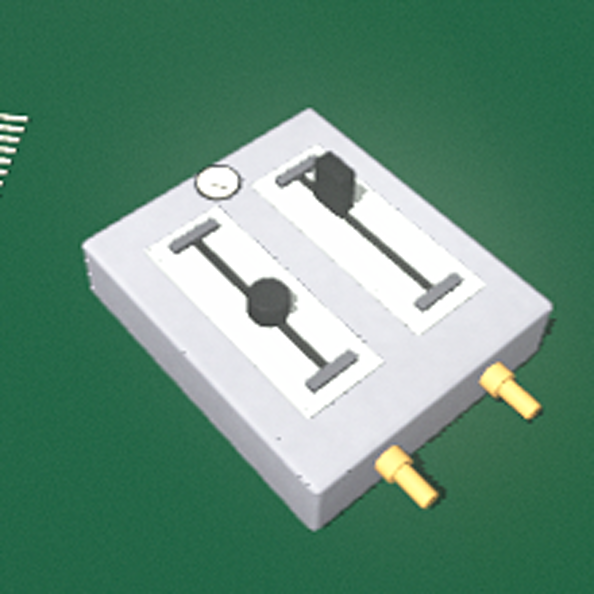

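The crops confirm that the fin sits near the dial-end stop in the unit's x = -42 slot. Its top face is at about (336,168) in the side crop and (408,255) in the top crop. The unit's y axis points at about 154.7°.

```bash
cat >> h.py <<'E'
np.set_printoptions(precision=1,suppress=True)
A=np.deg2rad(154.75); UY=np.array([np.cos(A),np.sin(A),0]); UX=np.array([np.sin(A),-np.cos(A),0]); C=np.array([552.2,14.1,0])
def unit(p): q=np.asarray(p)-C; return np.stack([q@UX,q@UY,q[...,2]],-1)
def shift(t):
    s=observe(); R=Ro.from_euler('xyz',s['ee_rot']); return R.inv().apply(np.array(t)-s['position'])/80
E
python3 - <<'E'
from h import *
cr=lambda u,v:(180+(u+.5)/2.7-.5,130+(v+.5)/2.7-.5)
ps=plane('side',[cr(336,168)],100)[0]; pt=plane('top',[cr(408,255)],100)[0]
print('fin',ps,unit(ps),pt,unit(pt))
for n,b in(('top',[(340,209),(302,288),(288,184),(249,262)]),('side',[(290,194),(342,238),(252,217),(303,267)])): print(unit(plane(n,b,70)))
ks=plane('side',[cr(269,294)],82)[0];kt=plane('top',[cr(233,257)],82)[0];print('knob',unit(ks),unit(kt))
m=(ps+pt)/2; print(m)
print(shift([m[0],m[1],190]))
E
```

```text
fin [558.7 -33.8 100. ] [-40.6 -26.3 100. ] [564.2 -37.8 100. ] [-41.8 -33.  100. ]
[[-43.9 -63.4  70. ]
 [-44.2  61.8  70. ]
 [ 39.9 -63.8  70. ]
 [ 39.4  62.5  70. ]]
[[-38.7 -57.8  70. ]
 [-39.9  64.9  70. ]
 [ 42.4 -58.9  70. ]
 [ 42.8  65.1  70. ]]
knob [41.9  9.6 82. ] [40.   5.3 82. ]
[561.4 -35.8 100. ]
[ 6.7 -4.3  0.8]
```

Request:
carry_out(
  targets="0.56 -0.36 0 0 0;0.56 -0.36 0 0 0;0.56 -0.36 0 0 0;0.56 -0.36 0 0 0;0.56 -0.36 0 0 0",
  grip_force=20,
)

```text
t: 0.72
position: [315.1, -309.2, 253.0]
ee_rot: [-3.141, 0.0, 0.259]
force: [0.4, -1.0, -0.4]
opening: 43.0
finger_force: 0.0
```

Request:
carry_out(
  targets="0.56 -0.36 0 0 0;0.56 -0.36 0 0 0;0.56 -0.36 0 0 0;0.56 -0.36 0 0 0;0.56 -0.36 0 0 0",
)

```text
t: 1.35
position: [494.7, -112.4, 253.0]
ee_rot: [-3.142, 0.0, 0.26]
force: [0.4, -1.3, -0.6]
opening: 43.0
finger_force: 0.0
```

```bash
python3 -c "
from h import *
s=observe();print(s['t'],s['joint_positions'].round(3).tolist(),s['position'],s['ee_rot'].round(3).tolist(),s['opening'],shift([561.4,-36.7,190]))"
```

```text
1.35 [-0.223, 0.093, -0.078, 1.401, -0.0, 2.658] [ 494.7 -112.4  253. ] [-3.142, 0.0, 0.26] 43.043109108381636 [ 1.  -0.7  0.8]
```

Request:
carry_out(
  targets="0.5 -0.35 0 0 0;0.5 -0.35 0 0 0;0 0 0 -0.0555 0;0 0 0 -0.0555 0;0 0 0 -0.0555 0",
)

```text
t: 1.98
position: [556.7, -39.0, 252.6]
ee_rot: [-3.141, 0.001, 0.789]
force: [1.2, 0.5, 0.6]
opening: 42.5
finger_force: 0.0
```

Request:
carry_out(
  targets="0 0 0 -0.0555 0;0 0 0 -0.0555 0;0 0 0 -0.0555 0;0 0 0 -0.0555 0;0 0 0 -0.0555 0",
)

```text
t: 2.6
position: [556.6, -39.3, 252.8]
ee_rot: [-3.141, -0.0, 1.66]
force: [0.9, 0.5, 0.4]
opening: 42.9
finger_force: 0.0
```

Request:
carry_out(
  targets="0 0 0 -0.0555 0;0 0 0 -0.0555 0;0 0 0 -0.0555 0;0 0 0 -0.0555 0;0 0 0 -0.0555 0",
)

```text
t: 3.22
position: [556.6, -39.3, 252.8]
ee_rot: [-3.141, -0.001, 2.532]
force: [1.0, -0.8, -0.3]
opening: 42.9
finger_force: 0.0
```

Request:
carry_out(
  targets="0 0 0 -0.0555 0;0 0 0 0 0",
)

```text
t: 3.48
position: [556.6, -39.3, 252.9]
ee_rot: [-3.141, -0.001, 2.699]
force: [-0.3, -0.4, 0.4]
opening: 42.5
finger_force: 0.0
```

```bash
python3 -c "
from h import *
s=observe();print(s['t'],s['joint_positions'].round(3).tolist(),s['position'],s['ee_rot'].round(4).tolist(),A,s['opening'],(shift([561.4,-36.7,100])*80))
look('side','side2')"
```

```text
3.475 [-0.07, 0.19, 0.035, 1.417, -0.0, 0.372] [556.6 -39.3 252.9] [-3.1412, -0.0008, 2.6989] 2.700897017461225 42.527132099508634 [ -3.4   4.4 152.9]
```

View pics/side2.png

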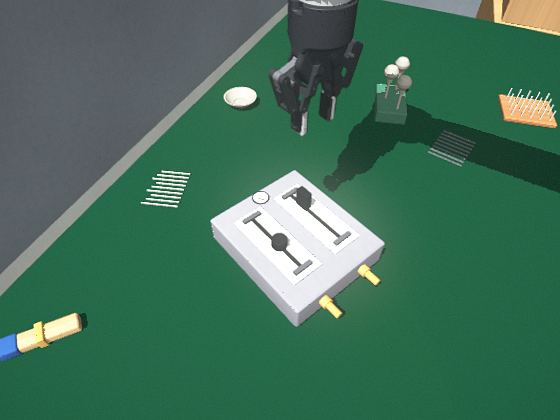

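The jaws hang above the unit and are aligned across the fin at (304,198). I'll descend partway and check.

Request:
carry_out(
  targets="-0.04 0.055 0.4 0 0;0 0 0.4 0 0;0 0 0.4 0 0;0 0 0.3 0 0;0 0 0 0 0",
)

```text
t: 4.15
position: [560.1, -36.6, 131.3]
ee_rot: [-3.14, -0.004, 2.698]
force: [0.7, -0.2, 0.2]
opening: 42.9
finger_force: 0.0
```

```bash
python3 - <<'E'
from h import *
s=observe();print(s['position'],s['opening'],shift([561.4,-36.7,98])*80)
a,_=look('side','side3');b,_=look('top','top3')
z=lambda i,u,v:cv2.resize(i[v:v+140,u:u+100],None,fx=4,fy=4,interpolation=2)
cv2.imwrite('pics/c3.png',np.hstack([z(a,250,110),z(b,280,150)]))
E
```

```text
[560.1 -36.6 131.3] 42.879054518733064 [-1.4  0.5 33.3]
```

View pics/c3.png

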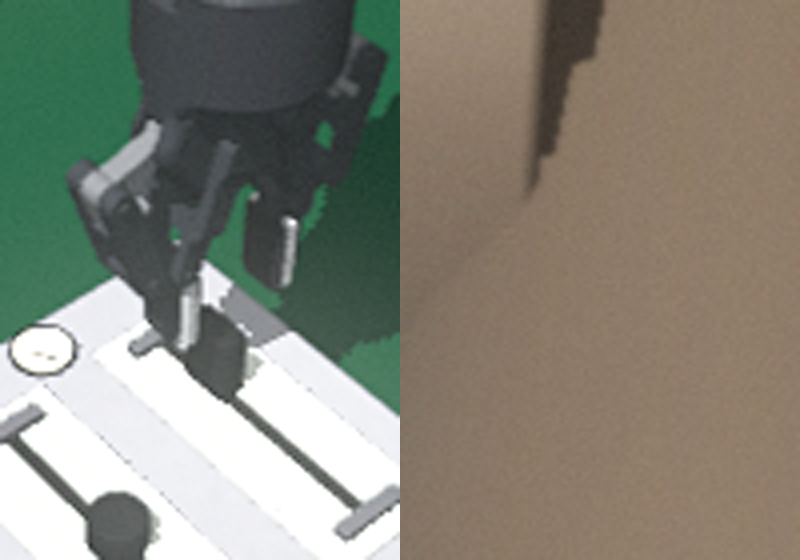

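The side crop shows the two tips at (187,340) and (270,280), either side of the fin's top at about (217,325). The top view is blocked by the arm. I'll go down and pinch.

Request:
carry_out(
  targets="-0.017 0 0.14 0 0;0 0 0.14 0 0;0 0 0.13 0 0;0 0 0 0 0",
)

```text
t: 4.75
position: [562.0, -37.2, 99.2]
ee_rot: [-3.141, -0.002, 2.701]
force: [-0.1, 0.4, -0.6]
opening: 42.7
finger_force: 0.0
```

Request:
carry_out(
  targets="0 0 0 0 -1;0 0 0 0 -1;0 0 0 0 -1;0 0 0 0 -1",
)

```text
t: 5.25
position: [562.9, -37.4, 100.9]
ee_rot: [-3.141, 0.001, 2.701]
force: [-0.7, -1.1, 2.2]
opening: 13.4
finger_force: 24.2
```

Request:
carry_out(
  targets="0.16 0 0 0 -1;0.16 0 0 0 -1;0.16 0 0 0 -1;0.16 0 0 0 -1;0.16 0 0 0 -1",
)

```text
t: 5.88
position: [504.2, -9.7, 100.9]
ee_rot: [-3.142, 0.001, 2.701]
force: [3.4, -4.1, 5.6]
opening: 13.7
finger_force: 24.5
```

Request:
carry_out(
  targets="0.04 0 0 0 -1;0.04 0 0 0 -1;0 0 0 0 -1",
)

```text
t: 6.25
position: [498.3, -6.8, 100.9]
ee_rot: [3.142, -0.0, 2.701]
force: [-0.7, -2.9, 7.2]
opening: 13.6
finger_force: 24.7
```

Request:
carry_out(
  targets="0.03 0 0 0 -1;0.03 0 0 0 -1;0 0 0 0 -1",
)

```text
t: 6.62
position: [495.6, -5.5, 101.0]
ee_rot: [-3.141, 0.003, 2.701]
force: [5.5, -6.2, 1.8]
opening: 13.5
finger_force: 24.1
```

Request:
carry_out(
  targets="0.03 0 0 0 -1;0 0 0 0 -1",
)

```text
t: 6.88
position: [495.4, -5.4, 101.0]
ee_rot: [-3.141, 0.007, 2.7]
force: [13.0, -10.5, -3.2]
opening: 13.5
finger_force: 23.2
```

Request:
carry_out(
  targets="0.03 0 0 0 -1;0 0 0 0 -1",
)

```text
t: 7.12
position: [494.9, -5.2, 101.1]
ee_rot: [-3.14, 0.011, 2.7]
force: [20.4, -14.4, -8.2]
opening: 13.6
finger_force: 22.5
```

The force rose to 25 N at unit y ≈ 44, which is the stop. I'll let go and rise.

Request:
carry_out(
  targets="0 0 0 0 0;0 0 0 0 0;0 0 0 0 0;0 0 0 0 0",
)

```text
t: 7.62
position: [490.0, -2.8, 100.3]
ee_rot: [3.142, -0.001, 2.701]
force: [-0.7, -0.7, -0.2]
opening: 42.5
finger_force: 0.0
```

Request:
carry_out(
  targets="0 0 -0.2 0 0;0 0 -0.4 0 0;0 0 -0.4 0 0;0 0 -0.4 0 0;0 0 -0.4 0 0",
)

```text
t: 8.25
position: [490.4, -3.1, 246.9]
ee_rot: [3.141, 0.001, 2.701]
force: [1.3, -1.3, -0.4]
opening: 43.0
finger_force: 0.0
```

Request:
carry_out(
  targets="0 -0.6 0 0 0;0 -0.6 0 0 0;0 -0.6 0 0 0;0 -0.6 0 0 0;0 0 0 0 0",
)

```text
t: 8.88
position: [407.4, -178.9, 245.8]
ee_rot: [-3.141, 0.001, 2.696]
force: [-0.3, -0.2, 0.2]
opening: 42.9
finger_force: 0.0
```

```bash
python3 - <<'E'
from h import *
s=observe();print(s['t'],s['position'])
a,_=look('side','side4');b,_=look('top','top4')
z=lambda i,u,v:cv2.resize(i[v:v+200,u:u+195],None,fx=2,fy=2,interpolation=2)
cv2.imwrite('pics/c4.png',np.hstack([z(a,200,140),z(b,200,140)]))
E
```

```text
8.875 [ 407.4 -178.9  245.8]
```

View pics/c4.png

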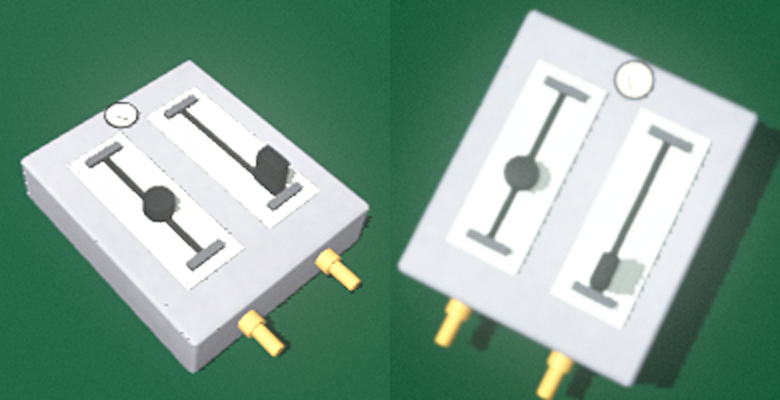

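The fin now stands at the brass-end bar, at (605,270) in the right half of the picture, and the knob hasn't moved. I'll zoom in to check that it's in contact with the bar.

```bash
python3 - <<'E'
from h import *
a=cv2.imread('pics/side4.png');b=cv2.imread('pics/top4.png')
z=lambda i,u,v:cv2.resize(i[v:v+50,u:u+50],None,fx=8,fy=8,interpolation=2)
cv2.imwrite('pics/c5.png',np.hstack([z(a,315,205),z(b,282,250)]))
E
```

```text
(no output)
```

View pics/c5.png

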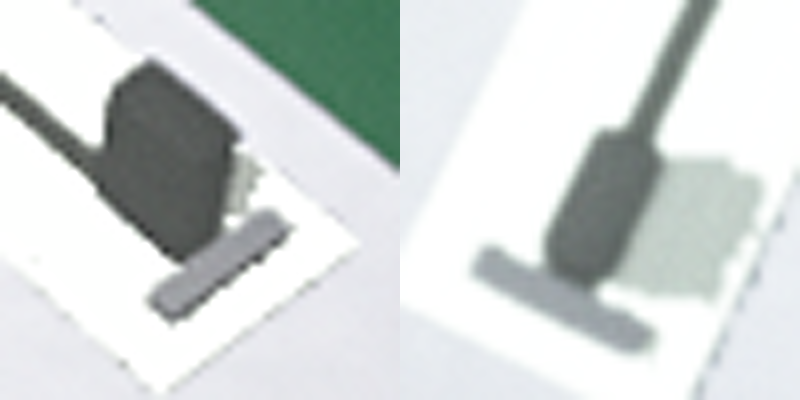

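In both views the fin's foot touches the stop bar, at (195,262) in the side view and (578,285) in the top view. I'm handing it in.

```bash
python3 -c "
from rig import job
print(job.hand_in())"
```

```text
the job is handed in; nothing more can be done
None
```

The selector fin is up against the stop at the brass-outlet end and released; the stroke knob was not touched, and the job was handed in at about 9 s.

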